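Start up the hold-to-run control station

TASK

Start the press's control station with the fingertips: press the raised near end of the rocker switch fully down, then push the plain round button fully home so that it stays in, and last press the big mushroom button down and keep it down. Leave the square key alone and do not move the tools, spectacles or bottle around the station. The program finishes while the robot is still holding the mushroom button down.

Things in the scene. Friction and masses are not known exactly. Their poses are not given: they have to be found in the camera images.
- station: fixed aluminium base plate 100 x 296 x 8 mm lying on the table, carrying four grey switch boxes side by side at 70 mm pitch along its y, in any order; origin at the centre of its underside on the table; x points away from the robot across the plate, y along the row, z up
- rocker_module: a fixed grey box 88 mm deep (its x) by 66 mm wide (its y) by 42 mm high, standing on the 8 mm base plate (its top face is 50 mm above the table); origin at the centre of its underside, x away from the robot along the depth; carries the rocker switch: a black rocker 54 mm long along x and 29 mm wide, in a black frame 6 mm high
- rocker_pad (a point): middle of the top face of the rocker's near (-x) half, 18 mm from the pivot; while the switch is off this end slopes up towards the robot and stands highest, about 16 mm above the box's top at this point, 20 mm at its edge; it moves with the rocker, and sinks about 5 mm when pressed (the near half then lies level, 11 mm above the box's top)
- rocker (a joint): angle of the rocker, rad: 0 off (near end up), 0.30 on (near end fully down); stiff hinge, stays where it is left; takes about 2 to 4 N at the near half
- plunger_module: a fixed grey box 88 mm deep (its x) by 66 mm wide (its y) by 42 mm high, standing on the 8 mm base plate (its top face is 50 mm above the table); origin at the centre of its underside, x away from the robot along the depth; carries the plain round push-pull button
- plunger_top (a point): centre of the flat top of the round black button, 26 mm across, straight-sided, standing 16 mm above its box's top when out and 8 mm when pushed home; moves with it
- plunger (a joint): travel of the round button, m: 0 out, 0.008 pushed home; no spring, friction of about 2.5 N: stays where it is pushed
- key_module: a fixed grey box 88 mm deep (its x) by 66 mm wide (its y) by 42 mm high, standing on the 8 mm base plate (its top face is 50 mm above the table); origin at the centre of its underside, x away from the robot along the depth; carries the square key, which is not used in this job
- key_top (a point): centre of the top of the square black key, 26 x 26 mm, standing 14 mm above its box's top; moves with it
- key (a joint): travel of the square key, m: 0 up, 0.006 down; springs back; not to be pressed
- mushroom_module: a fixed grey box 88 mm deep (its x) by 66 mm wide (its y) by 42 mm high, standing on the 8 mm base plate (its top face is 50 mm above the table); origin at the centre of its underside, x away from the robot along the depth; carries the big mushroom button
- mushroom_top (a point): top centre of the black mushroom button, a flat dome 42 mm across on a 20 mm steel stem, its top 22 mm above its box's top when up and 14 mm when down; moves with it
- mushroom (a joint): travel of the mushroom button, m: 0 up, 0.008 fully down; springs back; about 1.7 N to start and 5.5 N when fully down
- screwdriver_1: loose precision screwdriver with red handle, 163 x 13 x 13 mm, lying in front of the station; origin under its centre, x along it
- tweezers: loose steel tweezers, 126 x 13 x 9 mm, lying in front of the station; origin under their centre, x along them
- specs_2: loose folded black spectacles, 48 x 144 x 44 mm, behind the station; origin under their centre, y along the 144 mm
- side_cutters: loose blue-handled side cutters, 120 x 49 x 12 mm, behind the station; origin under their centre, x along them
- glue_bottle: loose upright white bottle with a yellow band, 35 mm across, 98 mm high, to the right of the station; origin at the centre of its foot

How it is judged:
By the outcome, as a careful person would: the job done as asked, in the order asked, and still so for the second after the job is handed in, while the arm keeps its last pose, push and grip.
It also fails if it takes over 48 s, if anything falls off the work surface, if the arm or the gripper's body presses on something with over 40 N, if the wrist force passes 120 N, or if a joint passes its speed limit or range.

ROBOT

A 7-joint arm with a two-finger parallel gripper is mounted at the origin on a cart in front of the work surface, level with it; the furniture and walls round the work are solid. World frame = base frame: x ahead of the robot, y to its left, z up, the work surface at z = 0. Lengths are in m, angles in rad, forces in N, time in s.
With the tool pointing down it reaches from about 0.4 to 0.875 m from the base axis. Payload 4.4 kg.
Tool frame: the origin (TCP) lies at the very end of the fingers, on their centre line; the grasp point (between the pads) lies tcp_to_grasp behind it (tcp_to_grasp is the distance from the TCP to the grasp point, in m); z points along the fingers, x is the direction in which the jaws open and shut, and the axes are right-handed (so a half turn about z gives the same grasp; the last joint's range is limited). The gripper opens to 85 mm and grips with 20 to 120 N. Pads are 22 mm wide; open, the fingers measure 114 mm over their backs; the gripper's body (76 mm by 85 mm) begins 54 mm behind the grasp point. The pads swing forward as they close: fully open they stand 13 mm farther back than shut.
Start: joints at [1.105, 0.628, 0.038, 1.517, -0.027, 0.996, -0.02], TCP at [0.253, -0.599, 0.231] pointing down, gripper open.
Joint ranges: [-3.06, 3.06], [-0.37, 2.12], [-1.25, 1.32], [0.18, 2.47], [-1.1, 4.24], [0.23, 1.98], [-2.94, 2.94]. Speed limits (rad/s): [2.57, 2.57, 3.14, 3.14, 3.14, 3.14, 3.14].

INTERFACE

Orientations are given as a unit quaternion [w, x, y, z].
In Python, from cell import * gives the robot as it stands.
- The arm moves only by the shell command python3 -m handwheel 'ROWS' [FORCE]. ROWS is JSON, a list of rows, each a list of 3 entries, a list of its own where there are three numbers: the opening, from 0 (shut) to 1 (fully open), then the shift along the tool's x, y, z in units of 0.1 m (1.0 is 0.1 m), then the turn, a rotation vector about the tool's x, y, z in units of 2 rad (1.0 is 2 rad). In form: [[gripper, [tx, ty, tz], [ax, ay, az]], ...]. A call has 1 to 20 rows; each row is the pose to reach, as a shift and turn from the pose measured when the call began, along the tool's axes at that moment; what a row does not reach only later rows make up. A row lasts 1/8 s, in which the tool goes at most 62.5 mm and 10.7 degrees, less where a joint would pass 70% of its speed; a pose out of reach is approached as far as the arm can. A call with a number of a shift or a turn outside -1 to 1 is refused whole. A call with a gripper value outside its range is refused whole. The fingers move at their own pace and stop on an object; FORCE is the grip in N (left out, the last holds). Time passes only in rows, so rows that repeat a pose let the fingers close. It gives the time, the measured TCP pose, the force and the opening at its end, in the units of the state.
- read_state(): the state, without advancing time (a new reading comes with each control period).
- get_image(name): name is "scene" or "side" or "wrist"; returns a dict with "img" (480x640x3 uint8, red, green, blue), "fx", "fy", "cx", "cy" (pixels), "distortion" ([k1, k2, p1, p2, k3] as OpenCV has them; the pictures are not rectified), "world_from_camera" (4x4, takes a point from camera to world coordinates); the wrist camera has in their place "tool_from_camera" (4x4, takes a point from camera to tool coordinates, whose origin is the TCP and whose axes are the tool frame's). Camera axes: x right, y down, z forward; pixel columns grow to the right and rows downward; lengths in m; the calibration is good to about 2 mm. A picture is of the moment at which its call begins: read the wrist's pose just before it. There is no depth.
- sign_off(): hands the job in, once; it reports no verdict.
The state is a dict: "t": time; "qpos": joint angles; "qvel": joint speeds; "joint_efforts": joint torques, N m; "tcp_pos": TCP position; "eef_rot": TCP orientation; "force": force on the tool from outside, world axes, zero at the start; "moment": the same for the moment, N m; "width": opening from 0.0 (shut) to 1.0 (fully open).
Only numpy, scipy, OpenCV 4.12 (cv2) and the standard library are available. Lean on these libraries where they do the work, as an engineer would, in place of code of your own. Each camera call takes 0.05 s, during which the arm holds its last target. There are 200 camera calls.

## Working session

There is one attempt and no reset: what is moved stays moved. The work goes in short steps, Python scripts to look and compute and a shell command to move; the robot and the scene stay as the last step left them, time stands still between calls to the robot, and variables do not carry over. Pictures are saved under pics/ and viewed, about 8 in all and at most 12, crops included, and the job is handed in when it is done.

```bash
mkdir -p pics; ls; cat > h.py <<'E'
from cell import *
import numpy as np, cv2, json
from scipy.spatial.transform import Rotation as R
def snap(name,fn):
    s=read_state(); d=get_image(name)
    cv2.imwrite('pics/'+fn+'.png',d['img'][:,:,::-1])
    if 'world_from_camera' in d: T=np.array(d['world_from_camera'])
    else:
        q=s['eef_rot']; W=np.eye(4); W[:3,:3]=R.from_quat([q[1],q[2],q[3],q[0]]).as_matrix(); W[:3,3]=s['tcp_pos']
        T=W@np.array(d['tool_from_camera'])
    json.dump(dict(K=[[d['fx'],0,d['cx']],[0,d['fy'],d['cy']],[0,0,1]],D=list(map(float,d['distortion'])),T=T.tolist()),open('pics/'+fn+'.json','w'))
def ray(fn,uv):
    c=json.load(open('pics/'+fn+'.json')); T=np.array(c['T'])
    p=cv2.undistortPoints(np.array([[uv]],float),np.array(c['K'],float),np.array(c['D']))[0,0]
    d=T[:3,:3]@[p[0],p[1],1]; return T[:3,3],d/np.linalg.norm(d)
def atz(fn,uv,z):
    o,d=ray(fn,uv); return o+d*(z-o[2])/d[2]
def tri(obs):
    A=0;b=0
    for fn,uv in obs:
        o,d=ray(fn,uv);P=np.eye(3)-np.outer(d,d);A=A+P;b=b+P@o
    x=np.linalg.solve(A,b)
    return x,[float(np.linalg.norm((np.eye(3)-np.outer(ray(f,u)[1],ray(f,u)[1]))@(x-ray(f,u)[0]))) for f,u in obs]
E
python3 - <<'E'
from h import *
snap('scene','scene1');snap('side','side1')
s=read_state();print(s)
E
```

```text
pics
{'t': 0.1, 'qpos': array([ 1.10524785,  0.62925788,  0.03842039,  1.51823722, -0.02698153,
        0.99628355, -0.02000982]), 'qvel': array([ 0.00172096, -0.00105001,  0.00026012, -0.00306082, -0.00101855,
        0.00117917, -0.00016171]), 'joint_efforts': array([ 4.03544676e-03, -5.64534509e+01,  1.23115696e+00, -1.93971884e+01,
        1.13575879e-02,  5.44997238e-03, -2.71144728e-05]), 'tcp_pos': array([ 0.25279904, -0.59824187,  0.23048769]), 'eef_rot': array([-4.53840453e-04,  8.33428073e-01, -5.52627317e-01, -7.00143601e-04]), 'force': array([-0.04103837,  0.34198165, -0.29603241]), 'moment': array([-0.03287873,  0.03044467, -0.03341506]), 'width': 0.9964069691824043}
```

View pics/scene1.png

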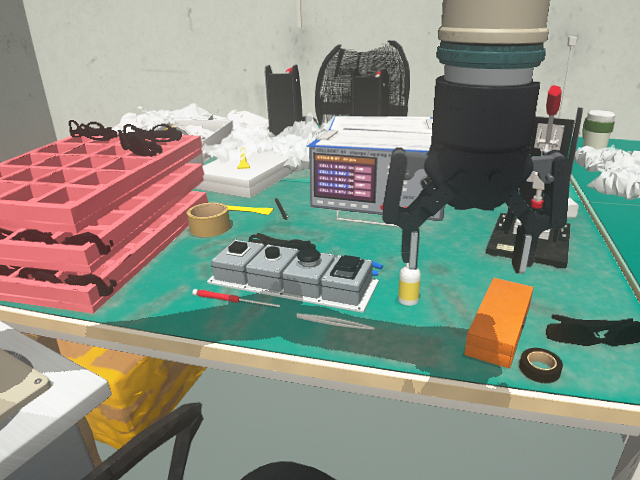

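View pics/side1.png

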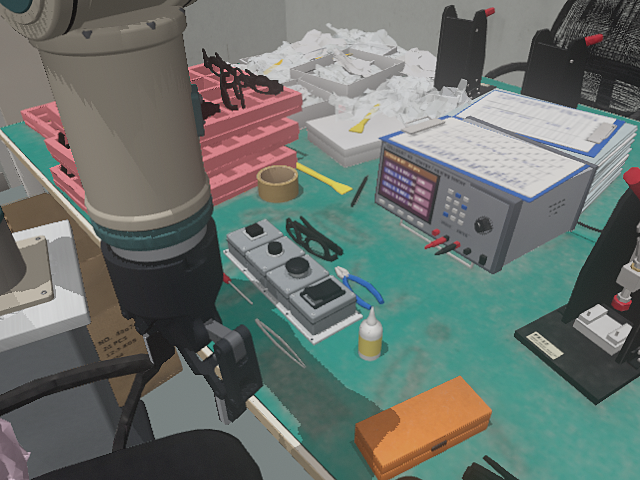

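The row, left to right, is: square key (scene 239,246 / side 255,229), round button (272,252 / 275,247), mushroom (308,257 / 297,266) and rocker (347,266 / 322,291). The bottle is to the right of the rocker.

```bash
python3 - <<'E'
from h import *
np.set_printoptions(precision=4,suppress=True)
for n,a,b in [('key',(239,244),(255,227)),('plunger',(272,250),(275,245)),('mush',(308,252),(297,263)),('rocker',(347,264),(322,291)),('bottle tip',(409,266),(371,310))]:
    print(n,*tri([('scene1',a),('side1',b)]))
s=read_state();q=s['eef_rot'];print(R.from_quat([q[1],q[2],q[3],q[0]]).as_matrix())
d=get_image('wrist');print(d['tool_from_camera'],d['fx'])
E
```

```text
key [ 0.4652 -0.1485  0.0642] [0.0006115250925378718, 0.0006115250925378934]
plunger [ 0.4772 -0.2138  0.0618] [0.0006456593115454456, 0.0006456593115454327]
mush [ 0.487  -0.2843  0.0691] [0.0004738752678450459, 0.0004738752678450445]
rocker [ 0.4974 -0.3545  0.0583] [0.00034686645995770147, 0.00034686645995774955]
bottle tip [ 0.5323 -0.4466  0.0686] [0.007943121733097957, 0.007943121733097962]
[[ 0.3892 -0.9212 -0.0007]
 [-0.9211 -0.3892  0.0015]
 [-0.0017  0.     -1.    ]]
[[ 1.      0.0015 -0.0007  0.0003]
 [-0.0013  0.9607  0.2776 -0.0694]
 [ 0.0011 -0.2776  0.9607 -0.1423]
 [ 0.      0.      0.      1.    ]] 357.55527738322206
```

```bash
for i in 1; do python3 -m handwheel '[[0,[-0.25,-0.4,0],[0,0,0]],[0,[-0.5,-0.8,0],[0,0,0]],[0,[-0.5,-0.8,0],[0,0,0]]]' 30; python3 -m handwheel '[[0,[-0.25,-0.4,0],[0,0,0]],[0,[-0.5,-0.8,0],[0,0,0]],[0,[-0.5,-0.8,0],[0,0,0]]]'; python3 -m handwheel '[[0,[-0.25,-0.4,0],[0,0,0]],[0,[-0.5,-0.8,0],[0,0,0]],[0,[-0.5,-0.8,0],[0,0,0]]]'; python3 -m handwheel '[[0,[-0.25,-0.35,0],[0,0,0.06]],[0,[-0.5,-0.7,0],[0,0,0.122]],[0,[-0.5,-0.7,0],[0,0,0.122]],[0,[-0.5,-0.7,0],[0,0,0.122]]]'; done
python3 - <<'E'
from h import *
snap('wrist','w1')
s=read_state();q=s['eef_rot'];print(s['tcp_pos'],s['force'],s['width'],R.from_quat([q[1],q[2],q[3],q[0]]).as_matrix().round(4))
E
```

```text
t: 0.52
tcp_pos: [0.3109, -0.517, 0.2305]
eef_rot: [-0.002, 0.835, -0.55, -0.001]
force: [-0.1, 0.2, 0.1]
width: 0.375
t: 0.9
tcp_pos: [0.3675, -0.436, 0.2308]
eef_rot: [-0.004, 0.837, -0.547, -0.001]
force: [-0.6, 0.0, -0.2]
width: -0.0
t: 1.27
tcp_pos: [0.4228, -0.3556, 0.2314]
eef_rot: [-0.004, 0.839, -0.545, -0.001]
force: [0.2, -0.5, 0.1]
width: 0.001
t: 1.78
tcp_pos: [0.4653, -0.2838, 0.2321]
eef_rot: [-0.003, 0.766, -0.643, -0.001]
force: [0.4, -0.8, -0.1]
width: 0.001
[ 0.46510221 -0.28398997  0.23206648] [ 0.42054087 -0.03999973  0.07143741] -0.0011286386926764509 [[ 0.1713 -0.9852  0.0024]
 [-0.9852 -0.1713  0.0068]
 [-0.0063 -0.0035 -1.    ]]
```

View pics/w1.png

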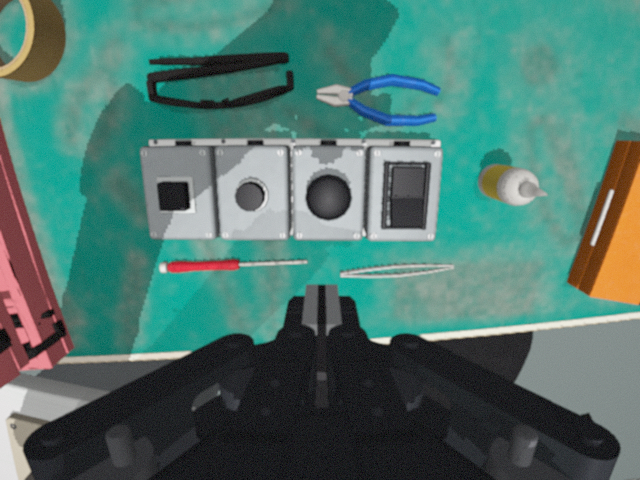

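The wrist view confirms the order: key (173,196), round button (250,196), mushroom (328,197) and rocker (407,195). The rocker's ridge is near row 196 and its near half is the darker lower part. The fingertips are at about (321,290), shut.

```bash
python3 - <<'E'
from h import *
np.set_printoptions(precision=4,suppress=True)
c={}
for n,b,z in [('key',(255,227),.064),('plunger',(275,245),.066),('mush',(297,263),.072),('rocker',(322,291),.058)]:
    a={'key':(173,195),'plunger':(250,194),'mush':(328,196),'rocker':(407,195)}[n]
    x,r=tri([('w1',a),('side1',b)]); c[n]=atz('w1',a,z); print(n,x,r,c[n])
for uv in [(369,149),(441,149),(438,241),(367,241),(143,149),(149,240)]: print(uv,atz('w1',uv,.05))
v=c['key'][:2]-c['rocker'][:2]; print(np.linalg.norm(v),np.degrees(np.arctan2(-v[0],v[1])))
v=(atz('w1',(143,149),.05)-atz('w1',(441,149),.05));print(np.degrees(np.arctan2(-v[0],v[1])),np.linalg.norm(v))
E
```

```text
key [ 0.4639 -0.1513  0.0673] [0.00031555881008610607, 0.0003155588100861508] [ 0.4629 -0.1498  0.064 ]
plunger [ 0.4756 -0.2181  0.0659] [0.00016159267273975887, 0.0001615926727398255] [ 0.4758 -0.2182  0.066 ]
mush [ 0.4865 -0.2853  0.0694] [0.00014169427357512167, 0.0001416942735749231] [ 0.4868 -0.2852  0.072 ]
rocker [ 0.4977 -0.3549  0.0579] [0.00032246891669240207, 0.00032246891669230417] [ 0.498 -0.355  0.058]
(369, 149) [ 0.5311 -0.3143  0.05  ]
(441, 149) [ 0.5428 -0.3775  0.05  ]
(438, 241) [ 0.4596 -0.3967  0.05  ]
(367, 241) [ 0.4477 -0.33    0.05  ]
(143, 149) [ 0.4971 -0.1136  0.05  ]
(149, 240) [ 0.4118 -0.1235  0.05  ]
0.2081229869391653 9.713774547058975
9.82654351602111 0.26780250693033886
```

```bash
python3 -m handwheel '[[0,[0.38,0,0.3],[0,0,0]],[0,[0.76,0,0.7],[0,0,0]],[0,[0.76,0,0.95],[0,0,0]],[0,[0.76,0,0.95],[0,0,0]],[0,[0.76,0,0.95],[0,0,0]]]'
python3 - <<'E'
from h import *
snap('wrist','w2')
s=read_state();q=s['eef_rot'];print(s['tcp_pos'],s['force'],R.from_quat([q[1],q[2],q[3],q[0]]).as_matrix().round(4))
E
```

```text
t: 2.45
tcp_pos: [0.4782, -0.3593, 0.1376]
eef_rot: [-0.003, 0.765, -0.644, -0.001]
force: [0.1, -0.0, -0.2]
width: -0.002
[ 0.47875144 -0.35908638  0.13801958] [0.62742342 0.25156233 0.40609746] [[ 0.171  -0.9853  0.0043]
 [-0.9853 -0.1709  0.0054]
 [-0.0045 -0.0051 -1.    ]]
```

View pics/w2.png

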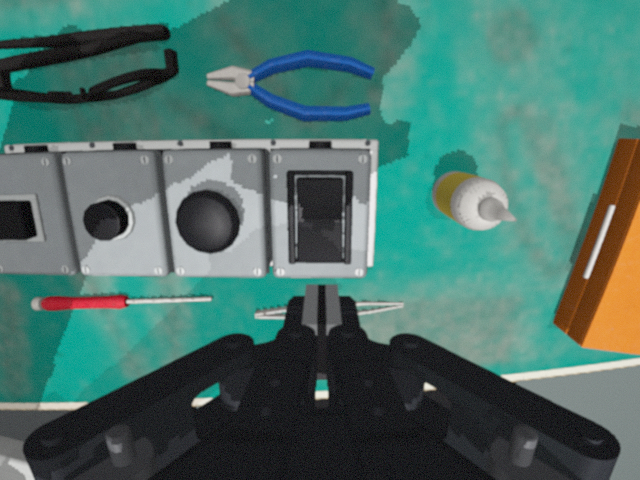

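In the second wrist view the rocker frame spans u 288–352 and v 172–264, with the ridge at v≈219 and the near edge at about (320,262). The mushroom dome is at (208,219) and the round button at (105,219).

```bash
python3 - <<'E'
from h import *
np.set_printoptions(precision=4,suppress=True)
for n,a,b,z in [('ridge',(320,219),(407,195),.06),('nearedge',(320,262),(406,226),.069),('padmid',(320,246),(406,214),.066),('plunger',(105,219),(250,194),.066),('mush',(208,219),(328,196),.07)]:
    print(n,*tri([('w2',a),('w1',b)]),atz('w2',a,z))
p=[atz('w2',u,.05) for u in [(274,152),(370,152),(366,276),(272,276)]];print(np.array(p),np.mean(p,0))
print(atz('w2',(321,286),.138))
E
```

```text
ridge [ 0.4976 -0.355   0.0591] [0.0005706555790277672, 0.0005706555790276948] [ 0.4973 -0.3552  0.06  ]
nearedge [ 0.4707 -0.3596  0.0635] [0.0005530025803043704, 0.0005530025803043838] [ 0.4721 -0.3596  0.069 ]
padmid [ 0.4808 -0.3578  0.0611] [0.000796540145759237, 0.0007965401457592827] [ 0.4816 -0.358   0.066 ]
plunger [ 0.4742 -0.2174  0.0606] [0.0006035984399987839, 0.0006035984399988355] [ 0.4754 -0.2208  0.066 ]
mush [ 0.4853 -0.2855  0.0617] [0.00017093741528541274, 0.00017093741528554133] [ 0.4878 -0.2879  0.07  ]
[[ 0.5327 -0.3196  0.05  ]
 [ 0.543  -0.3791  0.05  ]
 [ 0.4609 -0.3936  0.05  ]
 [ 0.4496 -0.3296  0.05  ]] [ 0.4965 -0.3555  0.05  ]
[ 0.4857 -0.3584  0.138 ]
```

Both views agree that the rocker pivot is near (0.497,-0.355), so the pad is at (0.479,-0.358), directly below the TCP. I'll go down to just above it, then press gradually.

```bash
python3 -m handwheel '[[0,[0,0,0.3],[0,0,0]],[0,[0,0,0.55],[0,0,0]],[0,[0,0,0.64],[0,0,0]],[0,[0,0,0.68],[0,0,0]],[0,[0,0,0.70],[0,0,0]],[0,[0,0,0.72],[0,0,0]],[0,[0,0,0.74],[0,0,0]],[0,[0,0,0.76],[0,0,0]],[0,[0,0,0.77],[0,0,0]],[0,[0,0,0.77],[0,0,0]]]'; python3 -m handwheel '[[0,[0,0,0.01],[0,0,0]],[0,[0,0,0.02],[0,0,0]],[0,[0,0,0.02],[0,0,0]]]'
```

```text
t: 3.75
tcp_pos: [0.4791, -0.3589, 0.0611]
eef_rot: [-0.003, 0.765, -0.644, 0.0]
force: [-2.4, -0.8, 3.2]
width: 0.004
t: 4.12
tcp_pos: [0.4791, -0.359, 0.0608]
eef_rot: [-0.003, 0.765, -0.644, 0.0]
force: [-4.5, 1.8, 16.6]
width: 0.002
```

The force rose from 3 to 17 N at z=0.061, so the rocker has bottomed. Next I lift and move over the round button, checking the rocker on the way.

```bash
python3 -m handwheel '[[0,[0,0,-0.3],[0,0,0]],[0,[0,0,-0.6],[0,0,0]],[0,[-0.35,-0.05,-0.6],[0,0,0]],[0,[-0.7,-0.1,-0.6],[0,0,0]],[0,[-0.7,-0.1,-0.6],[0,0,0]]]'; python3 -m handwheel '[[0,[-0.35,-0.05,0],[0,0,0]],[0,[-0.7,-0.1,0],[0,0,0]],[0,[-0.7,-0.1,0],[0,0,0]],[0,[-0.7,-0.1,0],[0,0,0]]]'
python3 - <<'E'
from h import *
snap('wrist','w3')
s=read_state();q=s['eef_rot'];M=R.from_quat([q[1],q[2],q[3],q[0]]).as_matrix();print(s['tcp_pos'],M.round(4))
print('to plunger',M.T@(np.array([.4745,-.218,.066])-s['tcp_pos'])*10)
E
```

```text
t: 4.75
tcp_pos: [0.4776, -0.2843, 0.121]
eef_rot: [-0.005, 0.767, -0.642, -0.001]
force: [-0.5, 0.2, -0.7]
width: -0.003
t: 5.25
tcp_pos: [0.4756, -0.2149, 0.1215]
eef_rot: [-0.004, 0.767, -0.642, -0.0]
force: [0.6, 0.1, -0.0]
width: 0.0
[ 0.4754516  -0.21526808  0.12151522] [[ 0.1743 -0.9847  0.0055]
 [-0.9847 -0.1743  0.0068]
 [-0.0058 -0.0066 -1.    ]]
to plunger [0.02844558 0.01778802 0.55489212]
```

View pics/w3.png

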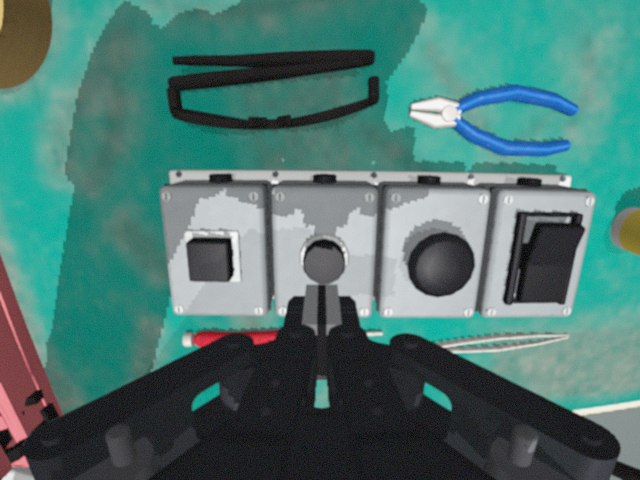

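The rocker's far end now stands up and the near end is down, so the switch is on. The round button is at (324,262), partly behind the fingertip, and the mushroom at (441,264).

```bash
python3 - <<'E'
from h import *
print(atz('w3',(324,261),.066),atz('w3',(441,263),.070), tri([('w3',(324,261)),('w1',(250,194))]),tri([('w3',(441,263)),('w1',(328,196))]))
E
python3 -m handwheel '[[0,[0.03,0.01,0.3],[0,0,0]],[0,[0.03,0.01,0.48],[0,0,0]],[0,[0.03,0.01,0.53],[0,0,0]],[0,[0.03,0.01,0.55],[0,0,0]],[0,[0.03,0.01,0.57],[0,0,0]],[0,[0.03,0.01,0.59],[0,0,0]],[0,[0.03,0.01,0.61],[0,0,0]],[0,[0.03,0.01,0.62],[0,0,0]],[0,[0.03,0.01,0.63],[0,0,0]],[0,[0.03,0.01,0.635],[0,0,0]],[0,[0.03,0.01,0.635],[0,0,0]]]'
```

```text
[ 0.47527698 -0.21674734  0.066     ] [ 0.48745789 -0.2834328   0.07      ] (array([ 0.47468657, -0.21725315,  0.06273468]), [0.000589958387112658, 0.0005899583871125499]) (array([ 0.48581424, -0.28549427,  0.06482275]), [0.00016006897492308852, 0.00016006897492315585])
t: 6.68
tcp_pos: [0.4757, -0.2181, 0.0581]
eef_rot: [-0.004, 0.766, -0.643, 0.0]
force: [1.1, -2.0, 2.9]
width: 0.003
```

```bash
python3 -m handwheel '[[0,[0,0,0.01],[0,0,0]],[0,[0,0,0.02],[0,0,0]],[0,[0,0,0.02],[0,0,0]]]'
```

```text
t: 7.05
tcp_pos: [0.4758, -0.2182, 0.0579]
eef_rot: [-0.005, 0.766, -0.643, 0.001]
force: [-3.5, 0.2, 20.4]
width: 0.0
```

The button stopped hard at z=0.058 with 20 N. Now I lift and shift to the mushroom.

```bash
python3 -m handwheel '[[0,[0,0,-0.3],[0,0,0]],[0,[0,0,-0.55],[0,0,0]],[0,[0.34,0.01,-0.6],[0,0,0]],[0,[0.68,0.02,-0.6],[0,0,0]],[0,[0.68,0.02,-0.6],[0,0,0]],[0,[0.68,0.02,-0.6],[0,0,0]]]'
python3 - <<'E'
from h import *
snap('wrist','w4')
s=read_state();q=s['eef_rot'];M=R.from_quat([q[1],q[2],q[3],q[0]]).as_matrix();print(s['tcp_pos'],s['force'])
print('to mush',M.T@(np.array([.486,-.2855,.072])-s['tcp_pos'])*10)
E
```

```text
t: 7.8
tcp_pos: [0.4845, -0.2843, 0.1169]
eef_rot: [-0.005, 0.766, -0.642, -0.001]
force: [-0.4, 0.2, -0.0]
width: -0.0
[ 0.48471107 -0.28396024  0.11695829] [0.413589   0.77424235 0.37461151]
to mush [ 0.020812   -0.00694635  0.44949595]
```

View pics/w4.png

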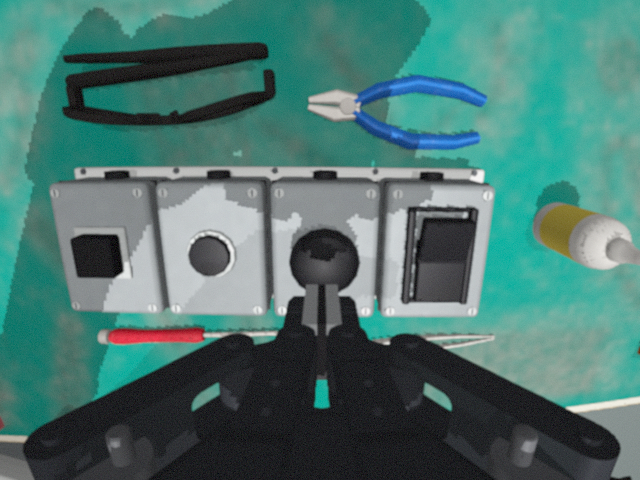

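The round button at (211,254) sits low in its collar and stayed in. The rocker is still on, and the mushroom at (325,262) is just ahead of the tip. Now I press the mushroom.

```bash
python3 -m handwheel '[[0,[0.02,-0.01,0.25],[0,0,0]],[0,[0.02,-0.01,0.38],[0,0,0]],[0,[0.02,-0.01,0.43],[0,0,0]],[0,[0.02,-0.01,0.45],[0,0,0]],[0,[0.02,-0.01,0.47],[0,0,0]],[0,[0.02,-0.01,0.49],[0,0,0]],[0,[0.02,-0.01,0.51],[0,0,0]],[0,[0.02,-0.01,0.52],[0,0,0]],[0,[0.02,-0.01,0.53],[0,0,0]],[0,[0.02,-0.01,0.53],[0,0,0]]]'; python3 -m handwheel '[[0,[0,0,0.01],[0,0,0]],[0,[0,0,0.02],[0,0,0]],[0,[0,0,0.02],[0,0,0]],[0,[0,0,0.02],[0,0,0]]]'
```

```text
t: 9.1
tcp_pos: [0.4863, -0.2851, 0.064]
eef_rot: [-0.005, 0.767, -0.642, -0.001]
force: [-1.4, 2.2, 4.9]
width: -0.003
t: 9.6
tcp_pos: [0.4864, -0.2852, 0.0637]
eef_rot: [-0.005, 0.767, -0.642, -0.001]
force: [-2.8, 4.6, 18.0]
width: -0.002
```

```bash
python3 - <<'E'
from h import *
snap('wrist','w5'); s=read_state(); print(s['t'],s['tcp_pos'],s['force'])
E
```

```text
9.65 [ 0.48640013 -0.28514271  0.06368817] [-3.38834405  3.86654528 18.34742203]
```

View pics/w5.png

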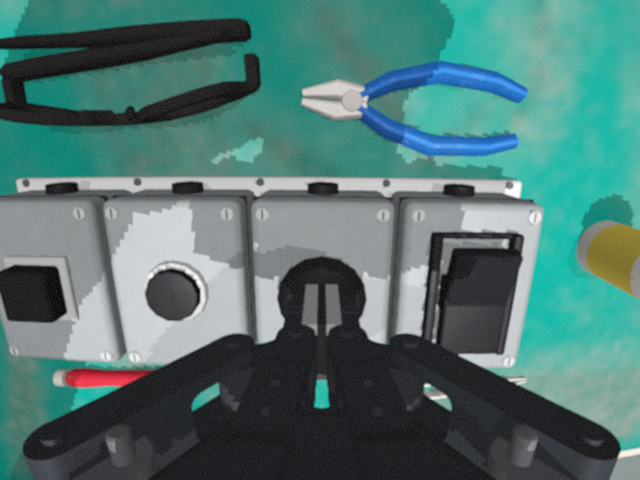

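The fingertips hold the mushroom down at (322,295). The rocker (480,300) is on, the round button (173,293) is in, and the key (33,293) is still up.

```bash
python3 -c "
from cell import *
print(sign_off())"
```

```text
the job is handed in; nothing more can be done
None
```

The station is started: I pressed the rocker, then the round button, then the mushroom. I handed the job in at about 9.7 s, with the shut fingertips still holding the mushroom down.

| Control | Where it stopped (z) | Expected | Push at the stop |
|---|---|---|---|
| Rocker, near end | 0.061 m | 0.061 m | 17 N |
| Round button | 0.058 m | 0.058 m | 20 N |
| Mushroom | 0.064 m | 0.064 m | 18 N, steady |

- **State at hand-in:** the last wrist picture shows the rocker on, the round button in and the key up. The spectacles, side cutters and bottle look undisturbed. The gripper partly hides the screwdriver and tweezers there, but nothing came near them.
- **Disagreement:** some heights measured from pairs of wrist views came out 3 to 10 mm below the stated ones, and the contact heights then matched the text. No check failed.

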